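Close a row of compressor blades up to the end stop and set the keeper

ROBOT

A 6-joint arm with a two-finger parallel gripper is mounted at the origin on the work surface. World frame = base frame: x ahead of the robot, y to its left, z up, the work surface at z = 0. Lengths are in m, angles in rad, forces in N, time in s.
With the tool pointing down it reaches from about 0.25 to 0.725 m from the base axis. Payload 4 kg.
Tool frame: the origin (TCP) lies on the centre line of the jaws, within the pads' length; the fingertips stand 19 mm ahead of it and the grasp point (between the pads) is the TCP; x points along the fingers, z is the direction in which the jaws open and shut, and the axes are right-handed (so a half turn about x gives the same grasp; the last joint's range is limited). The gripper opens to 85 mm and grips with 20 to 120 N. Pads are 22 mm wide; open, the fingers measure 114 mm over their backs; the gripper's body (76 mm by 85 mm) begins 54 mm behind the grasp point. The pads swing forward as they close: fully open they stand 13 mm farther back than shut.
Start: joints at [0, 0.241, 0.005, 1.335, 0, 1.571], TCP at [0.5, -0, 0.25] pointing down, gripper open.
Joint ranges: [-2.72, 2.72], [-1.05, 1.87], [-1.09, 1.28], [-1.99, 2.15], [-1.42, 1.44], [-3.14, 3.14]. Speed limits (rad/s): [2.79, 2.79, 3.14, 3.14, 3.14, 3.14].

INTERFACE

Orientations are given as a rotation vector (axis times angle).
In Python, from workcell import arm gives the robot as it stands.
- The arm moves only by the shell command python3 -m jog 'ROWS' [OPENING]. ROWS is JSON, a list of rows, each an object of numbers: "x", "y", "z": the shift along the world's x, y, z in m; "ax", "ay", "az": the turn, a rotation vector about the world's x, y, z in degrees. A call has 1 to 12 rows; each row shifts and turns the pose as measured when the row begins; what a row does not reach is not made up. A row lasts 1/10 s, in which the tool goes at most 50 mm and 8.59 degrees, less where a joint would pass 70% of its speed; a pose out of reach is approached as far as the arm can. A call with a gripper value outside its range is refused whole. OPENING is the closure, from 0 (fully open) to 1 (shut), set as the call begins (- or left out, the last holds). The fingers move at their own pace and stop on an object; the grip force is fixed at half the most. Time passes only in rows, so rows that do not move let the fingers close. It gives the time, the measured TCP pose, the force and the opening at its end, in the units of the state.
- arm.get_state(): the state, without advancing time (a new reading comes with each control period).
- arm.read_camera(name): name is "scene" or "side" or "wrist"; returns a dict with "img" (384x512x3 uint8, blue, green, red), "fx", "fy", "cx", "cy" (pixels), "world_to_cam" (4x4, takes a point from world to camera coordinates). Camera axes: x right, y down, z forward; pixel columns grow to the right and rows downward; lengths in m; the calibration is good to about 2 mm. A picture is of the moment at which its call begins. There is no depth.
- arm.finish_job(): hands the job in, once; it reports no verdict.
The state is a dict: "t": time; "joint_positions": joint angles; "qd": joint speeds; "tau": joint torques, N m; "eef_pos": TCP position; "tcp_rot": TCP orientation; "contact_force": force on the tool from outside, world axes, zero at the start; "moment": the same for the moment, N m; "gripper_width": opening from 0.0 (shut) to 1.0 (fully open).
Only numpy, scipy, OpenCV 4.12 (cv2) and the standard library are available. Lean on these libraries where they do the work, as an engineer would, in place of code of your own. Each camera call takes 0.05 s, during which the arm holds its last target.

TASK

Push the row of five blades along the setting rail as one closed-up row, from its tail, until the front blade is fully home against the end stop. Then push the keeper's upright tab all the way in towards the rail, so that its tongue lies across the rail behind the last blade. Only push, grip and lift nothing, leave everything else on the bench where it is, and finish with the robot clear.

Things in the scene. Friction and masses are not known exactly. Their poses are not given: they have to be found in the camera images.
- rail: aluminium rail fixed to the bench. Origin: on the bench top, on its centre line, about half-way along; x runs along the rail to the end stop, z up; the keeper is on the +y side (robot's side). Reaches from x = -185 to 175 mm. Blades stand on its floor, 10 mm above the bench, between guide walls (52 mm over their outsides, tops 20 mm above the bench).
- stop_face (a point): point on the end stop's face that the front blade must meet: rail x = 145 mm, on the centre line, 25 mm above the bench. The stop is a dark steel block at the rail's end, 24 mm long, 56 mm wide, its top 52 mm above the bench.
- keeper (a joint): travel of the keeper (m): 0 = drawn back clear of the channel, 0.045 = hard limit, tongue across the channel. Slides to the rail's -y, stays where left, friction about 2 N. Its steel tongue (rail x = -4.5 to 11.5 mm, 22 to 34 mm above the bench) then lies 3.5 mm behind the last blade of a row that is home.
- tab (a point): keeper's upright push tab: steel plate 30 mm wide along the rail, 8 mm thick across it, 22 to 66 mm above the bench. The point is the middle of its outer face (away from the rail), 50 mm above the bench; it moves with the keeper, from 75 mm (joint 0) to 30 mm off the rail's centre line.
- blade1: front blade of the row (nearest the end stop): about 0.14 kg, root block 26 mm long (along the rail), 40 wide, 30 high (top 40 above the bench), thin aerofoil on it to 62 mm above the bench. Origin: centre of the underside; x along the rail. The five touch, 26 mm apart.
- blade2: second blade: about 0.14 kg, root block 26 mm long (along the rail), 40 wide, 30 high (top 40 above the bench), thin aerofoil on it to 62 mm above the bench. Origin: centre of the underside; x along the rail. The five touch, 26 mm apart.
- blade3: third blade: about 0.14 kg, root block 26 mm long (along the rail), 40 wide, 30 high (top 40 above the bench), thin aerofoil on it to 62 mm above the bench. Origin: centre of the underside; x along the rail. The five touch, 26 mm apart.
- blade4: fourth blade: about 0.14 kg, root block 26 mm long (along the rail), 40 wide, 30 high (top 40 above the bench), thin aerofoil on it to 62 mm above the bench. Origin: centre of the underside; x along the rail. The five touch, 26 mm apart.
- blade5: last blade of the row (tail, farthest from the end stop); the row is pushed on its rear face, 13 mm behind its origin along the rail, above the guide walls: about 0.14 kg, root block 26 mm long (along the rail), 40 wide, 30 high (top 40 above the bench), thin aerofoil on it to 62 mm above the bench. Origin: centre of the underside; x along the rail. The five touch, 26 mm apart.
- spare_blade: Bystander, leave alone: a sixth blade, same shape as those in the row, standing alone on the bench beyond the rail. Origin at the centre of its underside.
- spacer_ring: Bystander, leave alone: steel ring, 48 mm across, 18 mm high, lying on the bench near the rail. Origin at the centre of its underside.
- plug_gauge: Bystander, leave alone: dark steel plug gauge, 30 mm across, 52 mm high, standing on the bench beside the rail near the end stop. Origin at the centre of its underside.
- gear_disc: Bystander, leave alone: toothed disc, 92 mm across, 34 mm high, off to one side. Origin at the centre of its underside.
- grease_jar: Bystander, leave alone: white jar with black cap, 60 mm across, 70 mm high, off to one side. Origin at the centre of its underside.
- caliper: Bystander, leave alone: caliper, 190 mm long, lying flat off to one side. Origin at the centre of its underside.
Things that resemble listed ones, but are neither listed nor needed, are in the scene too. What is shaped like the blade1 but orange or yellow is not meant. What is shaped like the blade5 but green is not meant.

How it is judged:
By the outcome, as a careful person would: the job done as asked, in the order asked, and still so for the second after the job is handed in, with the robot touching nothing.
It also fails if it takes over 54 s, if anything falls off the work surface, if the arm or the gripper's body presses on something with over 40 N, if the wrist force passes 120 N, or if a joint passes its speed limit or range.

## Working session

There is one attempt and no reset: what is moved stays moved. The work goes in short steps, Python scripts to look and compute and a shell command to move; the robot and the scene stay as the last step left them, time stands still between calls to the robot, and variables do not carry over. Pictures are saved under pics/ and viewed, and the job is handed in when it is done.

```bash
mkdir -p pics; ls; python3 - <<'E'
from workcell import arm
import cv2
s=arm.get_state(); print({k:s[k] for k in ['t','eef_pos','tcp_rot','contact_force','gripper_width']})
for n in ['scene','side','wrist']:
    d=arm.read_camera(n); cv2.imwrite(f'pics/{n}0.png',d['img']); print(n,d['fx'],d['fy'],d['cx'],d['cy'],d['world_to_cam'])
E
```

```text
pics
{'t': 0.0, 'eef_pos': array([4.99411818e-01, 1.74856931e-05, 2.49404093e-01]), 'tcp_rot': array([6.88492617e-06, 1.57287387e+00, 1.68105335e-05]), 'contact_force': array([ 0.50489557, -0.07274737, -0.04385364]), 'gripper_width': 0.9968067222678471}
scene 463.50845011556646 463.50845011556646 254.40083851705688 191.1347865053984 [[ 0.41130497  0.91140177 -0.01322973 -0.23719389]
 [ 0.64297919 -0.30039559 -0.7045142  -0.33510655]
 [-0.64606964  0.28126375 -0.70956657  1.7527853 ]
 [ 0.          0.          0.          1.        ]]
side 378.3469405698456 378.3469405698456 252.11216050154445 183.83716931927862 [[-0.93342725 -0.35875193 -0.00325924  0.53065433]
 [-0.22906213  0.60293347 -0.76420009  0.20599234]
 [ 0.27612336 -0.71257862 -0.64497101  0.91892048]
 [ 0.          0.          0.          1.        ]]
wrist 317.322147132913 317.322147132913 255.58651558288807 189.85881069594737 [[ 9.99999726e-01  7.98250532e-05 -7.36377111e-04 -5.00091583e-01]
 [ 2.73749808e-04 -9.63615013e-01  2.67293904e-01 -3.38096132e-02]
 [-6.88247289e-04 -2.67294032e-01 -9.63614771e-01  3.77229294e-01]
 [ 0.00000000e+00  0.00000000e+00  0.00000000e+00  1.00000000e+00]]
```

View pics/scene0.png

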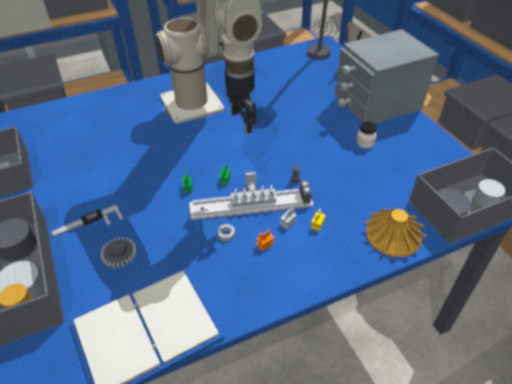

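View pics/side0.png

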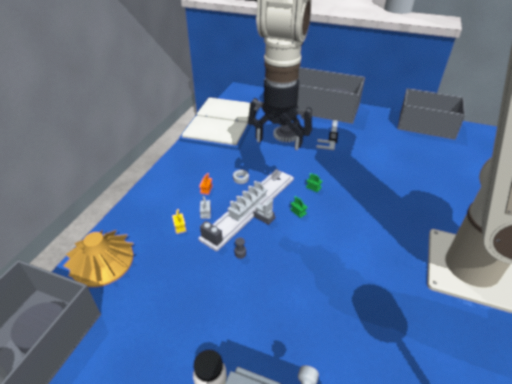

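View pics/wrist0.png

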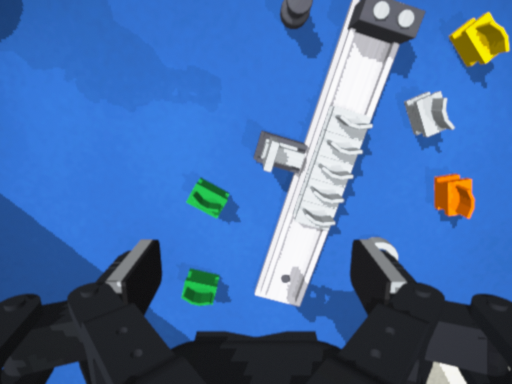

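```bash
python3 - <<'E'
import cv2
im=cv2.imread('pics/wrist0.png')
a=im[0:190,230:430]; cv2.imwrite('pics/w_a.png',cv2.resize(a,None,fx=3.15,fy=3.15,interpolation=cv2.INTER_CUBIC))
a=im[130:310,230:430]; cv2.imwrite('pics/w_b.png',cv2.resize(a,None,fx=3.2,fy=3.2,interpolation=cv2.INTER_CUBIC))
E
```

```text
(no output)
```

View pics/w_a.png

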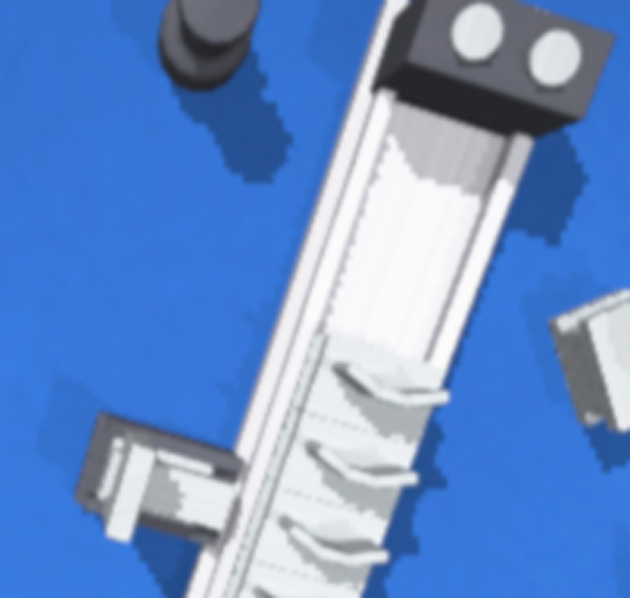

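View pics/w_b.png

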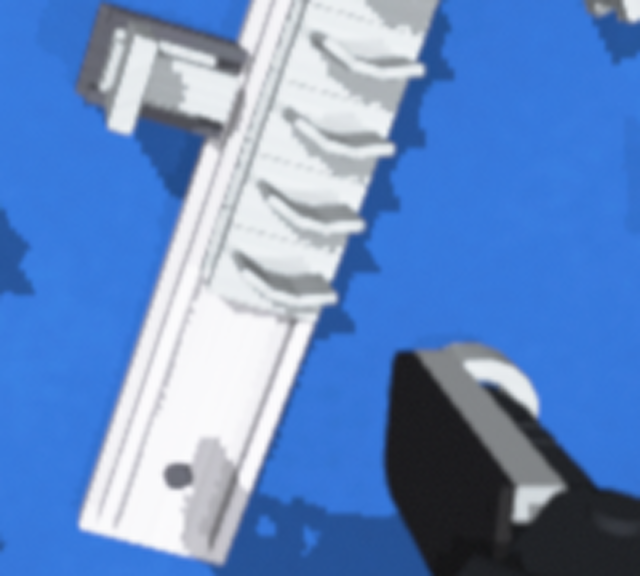

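```bash
cat > h.py <<'E'
import numpy as np, cv2
from scipy.optimize import least_squares
def proj(d,P):
    P=np.atleast_2d(P); W=d['world_to_cam']; c=P@W[:3,:3].T+W[:3,3]
    return np.c_[d['fx']*c[:,0]/c[:,2]+d['cx'],d['fy']*c[:,1]/c[:,2]+d['cy']]
def backproj(d,uv,z):
    W=d['world_to_cam']; R=W[:3,:3]; C=-R.T@W[:3,3]
    r=R.T@np.array([(uv[0]-d['cx'])/d['fx'],(uv[1]-d['cy'])/d['fy'],1]); return C+r*(z-C[2])/r[2]
def r2w(p,L):
    L=np.atleast_2d(L)/1000.; c,s=np.cos(p[2]),np.sin(p[2])
    return np.c_[p[0]+c*L[:,0]-s*L[:,1],p[1]+s*L[:,0]+c*L[:,1],L[:,2]]
def w2r(p,P):
    P=np.atleast_2d(P); c,s=np.cos(p[2]),np.sin(p[2]); x=P[:,0]-p[0]; y=P[:,1]-p[1]
    return 1000*np.c_[c*x+s*y,-s*x+c*y,P[:,2]]
E
python3 - <<'E'
from h import *
from workcell import arm
d=arm.read_camera('wrist')
A=lambda u,v:(u/3.15+230,v/3.15); B=lambda u,v:(u/3.2+230,v/3.2+130)
uv=np.array([A(408,62),A(581,118),A(613,38),B(80,525),B(222,566)])
L=[(145,28,52),(145,-28,52),(169,-28,52),(-185,26,20),(-185,-26,20)]
f=least_squares(lambda p:(proj(d,r2w(p,L))-uv).ravel(),[.55,.08,1.25]); print(f.x,np.degrees(f.x[2]),f.fun.reshape(-1,2).round(1))
p=f.x; np.save('p.npy',p)
for n,q,z in [('front top L',A(325,332),.04),('tail L',B(207,283),.04),('tail R',B(303,320),.04),('tab',B(133,35),.066),('tab',B(157,38),.066),('tab',B(133,133),.066),('tab',B(107,130),.066)]:
    print(n,w2r(p,backproj(d,q,z)).round(1))
im=d['img'].copy()
def poly(L,c):
    cv2.polylines(im,[(proj(d,r2w(p,L))*8).astype(int)],True,c,1,cv2.LINE_AA,3)
poly([(-185,26,20),(175,26,20),(175,-26,20),(-185,-26,20)],(0,0,255))
poly([(145,28,52),(145,-28,52),(169,-28,52),(169,28,52)],(0,255,0))
cv2.imwrite('pics/ov.png',cv2.resize(im[0:320,200:460],None,fx=1.85,fy=1.85,interpolation=cv2.INTER_CUBIC))
for n in ('scene','side'):
    d=arm.read_camera(n); im=d['img'].copy()
    poly([(-185,26,20),(175,26,20),(175,-26,20),(-185,-26,20)],(0,0,255))
    poly([(145,28,52),(145,-28,52),(169,-28,52),(169,28,52)],(0,255,0))
    a=im[150:250,160:350] if n=='scene' else im[150:270,150:340]
    cv2.imwrite(f'pics/ov_{n}.png',cv2.resize(a,None,fx=4,fy=4,interpolation=cv2.INTER_CUBIC))
E
```

```text
[ 0.57942516 -0.00502593  1.27992503] 73.33430251055543 [[-0.8 -1.8]
 [ 0.9 -0.3]
 [ 1.7 -2.6]
 [ 1.5  5.7]
 [-4.2  3. ]]
front top L [[66.7 20.7 40. ]]
tail L [[-59.9  19.2  40. ]]
tail R [[-63.4 -17.6  40. ]]
tab [[17.3 71.8 66. ]]
tab [[18.5 64.6 66. ]]
tab [[-11.4  62.8  66. ]]
tab [[-12.8  70.7  66. ]]
```

View pics/ov.png

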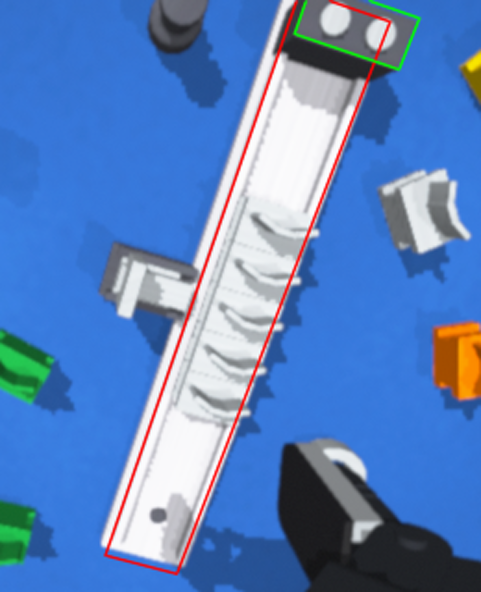

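View pics/ov_scene.png

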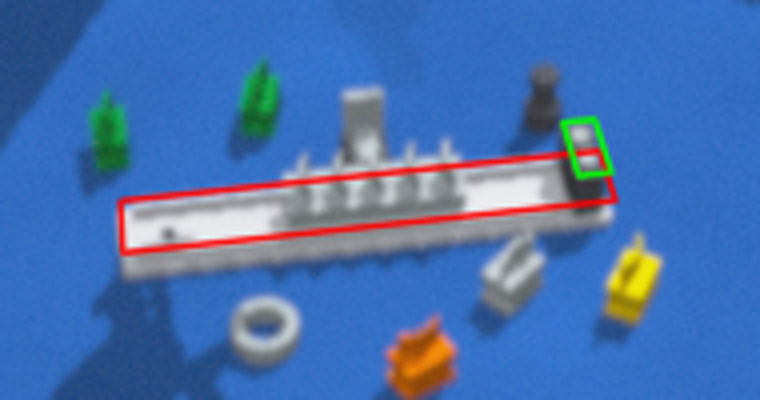

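View pics/ov_side.png

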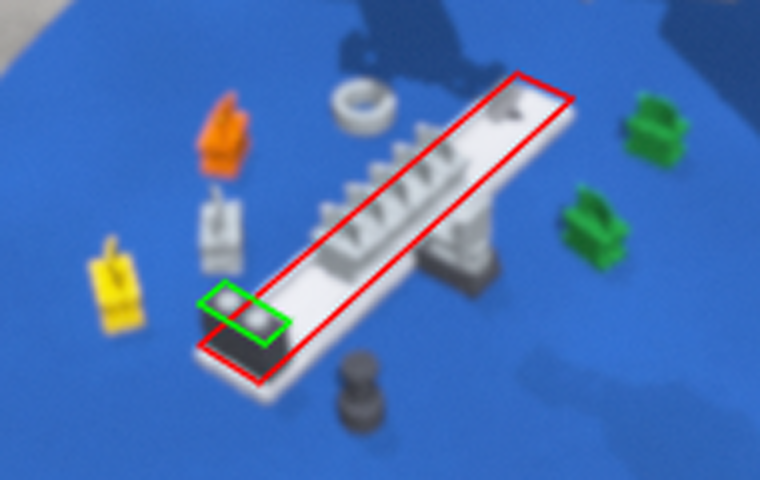

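```bash
python3 -m jog '[{"az":-8},{"az":-8},{}, {"x":0.02,"y":-0.03}]' 1; python3 - <<'E'
from h import *
from workcell import arm
d=arm.read_camera('wrist'); cv2.imwrite('pics/w1.png',d['img']); np.savez('w1.npz',**d)
cv2.imwrite('pics/w1b.png',cv2.resize(d['img'],None,fx=1.56,fy=1.56,interpolation=cv2.INTER_CUBIC))
E
```

```text
invalid input
```

View pics/w1b.png

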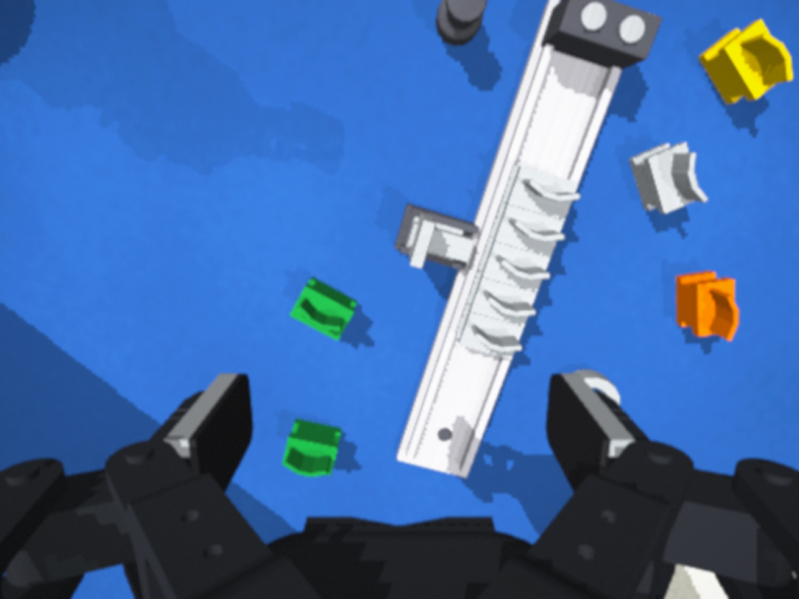

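```bash
python3 -m jog '[{"az":-8},{"az":-8},{"x":0.02,"y":-0.03},{"z":0},{"z":0},{"z":0}]' 1; python3 - <<'E'
from h import *
from workcell import arm
d=arm.read_camera('wrist'); cv2.imwrite('pics/w2.png',d['img']); np.savez('w2.npz',**d)
cv2.imwrite('pics/w2b.png',cv2.resize(d['img'],None,fx=1.56,fy=1.56,interpolation=cv2.INTER_CUBIC))
E
```

```text
invalid input
```

View pics/w2b.png

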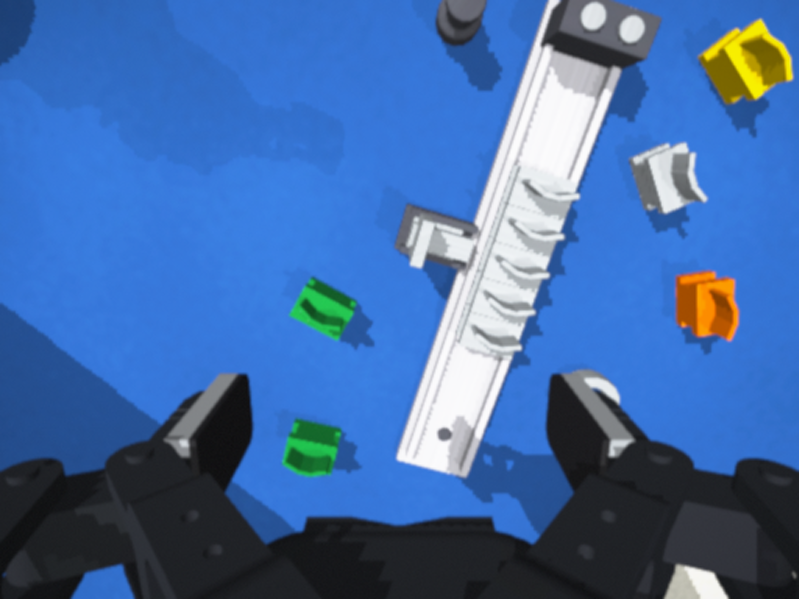

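```bash
python3 -m jog '[{"az":-8},{"az":-8}]'; python3 -m jog '[{"x":0.02,"y":-0.03},{"z":0},{"z":0},{"z":0}]' 1.0; python3 -m jog --help | head -20
```

```text
invalid input
invalid input
invalid input: not JSON, or not a number
```

```bash
python3 -m jog '[{"x":0,"y":0,"z":0,"ax":0,"ay":0,"az":-8}]'
```

```text
t: 0.5
eef_pos: [0.4999, -0.0, 0.2501]
tcp_rot: [0.112, 1.568, -0.112]
contact_force: [-0.4, 0.5, -0.5]
gripper_width: 0.996
```

```bash
python3 -m jog '[{"x":0,"y":0,"z":0,"ax":0,"ay":0,"az":-8.5},{"x":0.02,"y":-0.03,"z":0,"ax":0,"ay":0,"az":0},{"x":0,"y":0,"z":0,"ax":0,"ay":0,"az":0},{"x":0,"y":0,"z":0,"ax":0,"ay":0,"az":0},{"x":0,"y":0,"z":0,"ax":0,"ay":0,"az":0}]' 1; python3 - <<'E'
from h import *
from workcell import arm
d=arm.read_camera('wrist'); cv2.imwrite('pics/w3.png',d['img']); np.savez('w3.npz',**d)
cv2.imwrite('pics/w3b.png',cv2.resize(d['img'],None,fx=1.56,fy=1.56,interpolation=cv2.INTER_CUBIC))
E
```

```text
t: 1.0
eef_pos: [0.5199, -0.0301, 0.25]
tcp_rot: [0.234, 1.559, -0.233]
contact_force: [0.4, 0.5, -0.2]
gripper_width: 0.141
```

View pics/w3b.png

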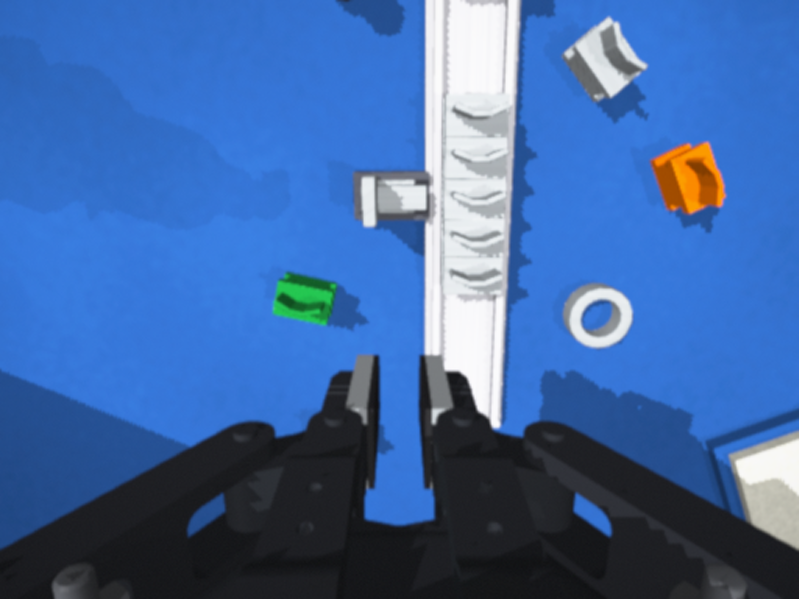

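```bash
python3 - <<'E'
import cv2
im=cv2.imread('pics/w3.png')
cv2.imwrite('pics/w3c.png',cv2.resize(im[50:200,220:345],None,fx=4,fy=4,interpolation=cv2.INTER_CUBIC))
cv2.imwrite('pics/w3d.png',cv2.resize(im[170:290,250:350],None,fx=4.5,fy=4.5,interpolation=cv2.INTER_CUBIC))
E
```

```text
(no output)
```

View pics/w3c.png

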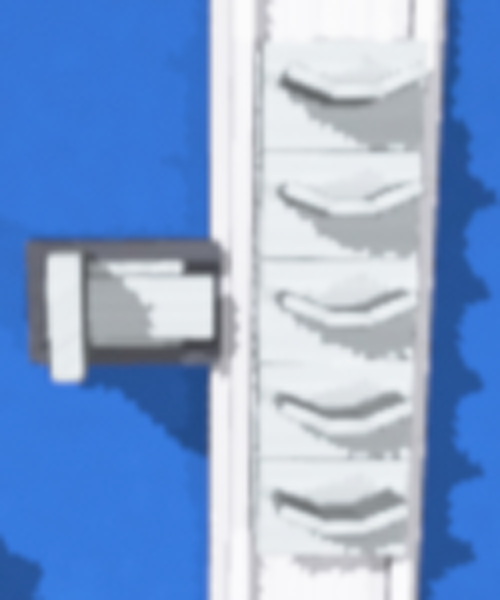

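View pics/w3d.png

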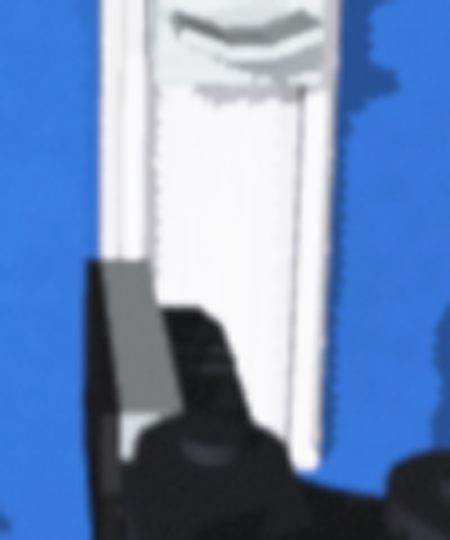

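```bash
cat > fit.py <<'E'
from h import *
w0=np.load('w1.npz'); w3=np.load('w3.npz')  # w1.npz taken at start pose
A=lambda u,v:(u/3.15+230,v/3.15); B=lambda u,v:(u/3.2+230,v/3.2+130)
C=lambda u,v:(u/4+220,v/4+50); D=lambda u,v:(u/4.5+250,v/4.5+170)
# (cam, uv, kind, local)
S=[(0,A(408,62),(145,28,52)),(0,A(581,118),(145,-28,52)),(0,A(613,38),(169,-28,52)),(0,B(222,566),(-185,-26,20)),
(1,D(320,467),(-185,-26,20))]
R=[(0,A(325,332),(65,20,40)),(0,B(207,283),(-65,20,40)),(0,B(303,320),(-65,-20,40)),
(1,C(265,38),(65,20,40)),(1,C(428,42),(65,-20,40)),(1,C(258,552),(-65,20,40)),(1,C(410,556),(-65,-20,40))]
K=[(0,B(133,35),(15,75,66)),(0,B(157,38),(15,67,66)),(0,B(133,133),(-15,67,66)),(0,B(107,130),(-15,75,66)),
(1,C(47,255),(15,75,66)),(1,C(80,255),(15,67,66)),(1,C(84,380),(-15,67,66)),(1,C(52,382),(-15,75,66))]
cams=[w0,w3]
def res(v):
    p=v[:3]; o=[]
    for T,sh in ((S,0),(R,v[3]),(K,v[4])):
        for c,uv,L in T:
            d={k:cams[c][k] for k in ('fx','fy','cx','cy')}; W=cams[c]['world_to_cam'].copy()
            W[:3,3]+=v[5:8]/1000; W[:3,:3]=cv2.Rodrigues(v[8:11]/1000)[0]@W[:3,:3]; d['world_to_cam']=W
            o.append(proj(d,r2w(p,[(L[0]+sh,L[1],L[2])]))[0]-uv)
    return np.array(o)
f=least_squares(lambda v:np.r_[res(v).ravel(),v[5:8]/2,v[8:11]/5],[.579,-.005,1.28,0,3.5]+[0]*6,loss='soft_l1',x_scale=[.01,.01,.01,1,1]+[1]*6)
print(f.x.round(4),np.degrees(f.x[2])); print(res(f.x).round(1).tolist())
np.save('p.npy',f.x)
E
python3 fit.py
```

```text
[ 5.8290e-01 -3.4000e-03  1.2920e+00  5.8600e-01  1.7476e+00  4.7800e-02
  6.7590e-01  1.3027e+00  2.1494e+00 -8.0064e+00 -1.2094e+00] 74.02693991679931
[[-0.8, -0.2], [-0.2, 0.3], [0.1, -1.6], [-0.7, 0.1], [-1.3, 0.9], [1.4, 1.2], [1.0, 1.8], [4.1, -0.8], [0.7, 1.7], [0.3, -0.0], [1.4, -0.4], [-0.4, -2.1], [-0.3, -0.3], [-0.0, 1.0], [-1.3, 0.2], [-0.8, -1.0], [-0.0, -0.0], [0.1, -0.2], [0.1, 0.1], [-0.1, -0.3]]
```

```bash
python3 -m jog '[{"x":0.019,"y":-0.032,"z":0,"ax":0,"ay":0,"az":0.5},{"x":0.0185,"y":-0.031,"z":-0.02,"ax":0,"ay":0,"az":0},{"x":0,"y":0,"z":-0.045,"ax":0,"ay":0,"az":0},{"x":0,"y":0,"z":-0.045,"ax":0,"ay":0,"az":0},{"x":0,"y":0,"z":-0.04,"ax":0,"ay":0,"az":0},{"x":0,"y":0,"z":0,"ax":0,"ay":0,"az":0}]'; python3 - <<'E'
from h import *
from workcell import arm
v=np.load('p.npy'); s=arm.get_state(); print(w2r(v,s['eef_pos']), s['tcp_rot'])
for n in ('wrist','side','scene'):
    d=arm.read_camera(n); cv2.imwrite(f'pics/{n}4.png',d['img'])
    a={'wrist':d['img'],'side':d['img'][110:280,130:350],'scene':d['img'][120:270,150:350]}[n]
    k=780/a.shape[1]; k=min(k,590/a.shape[0]); cv2.imwrite(f'pics/{n}4b.png',cv2.resize(a,None,fx=k,fy=k,interpolation=cv2.INTER_CUBIC))
E
```

```text
t: 1.65
eef_pos: [0.5584, -0.0917, 0.0993]
tcp_rot: [0.222, 1.552, -0.22]
contact_force: [-2.4, 0.5, -0.6]
gripper_width: 0.0
[[-91.67257427  -0.75258421  99.34486736]] [ 0.22203271  1.55238191 -0.21982818]
```

View pics/wrist4b.png

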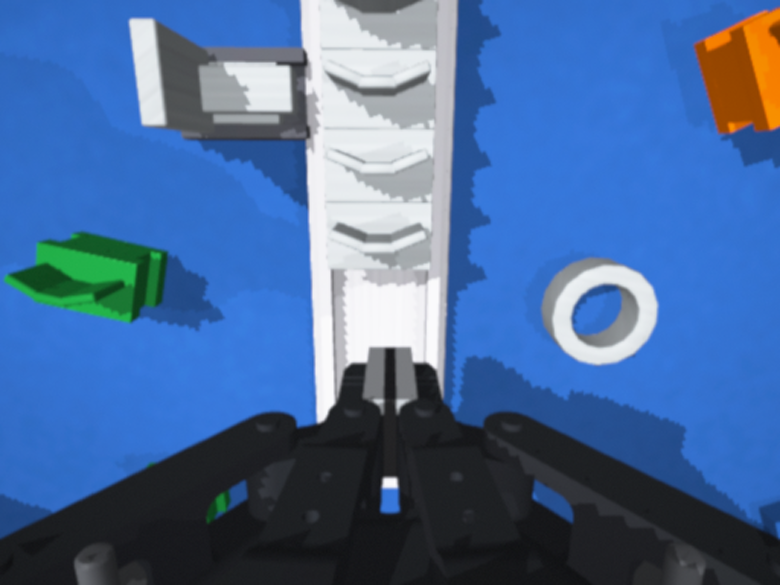

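View pics/side4b.png

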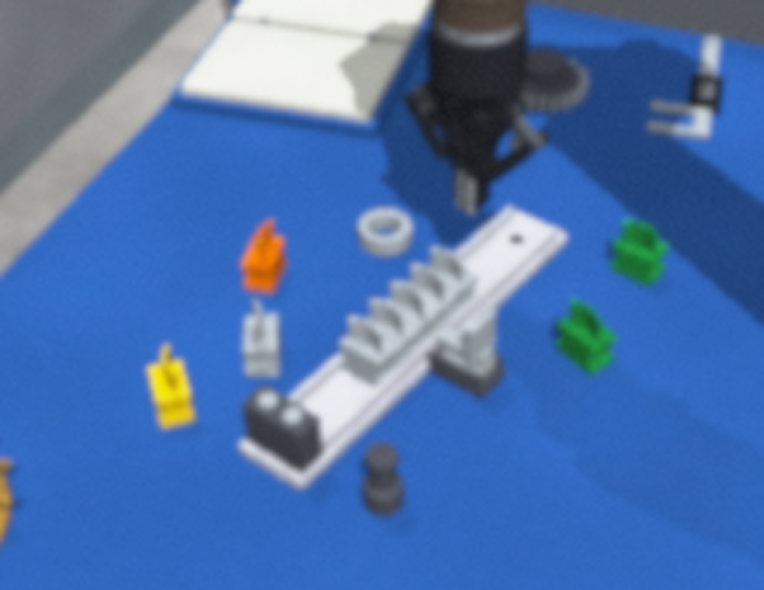

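View pics/scene4b.png

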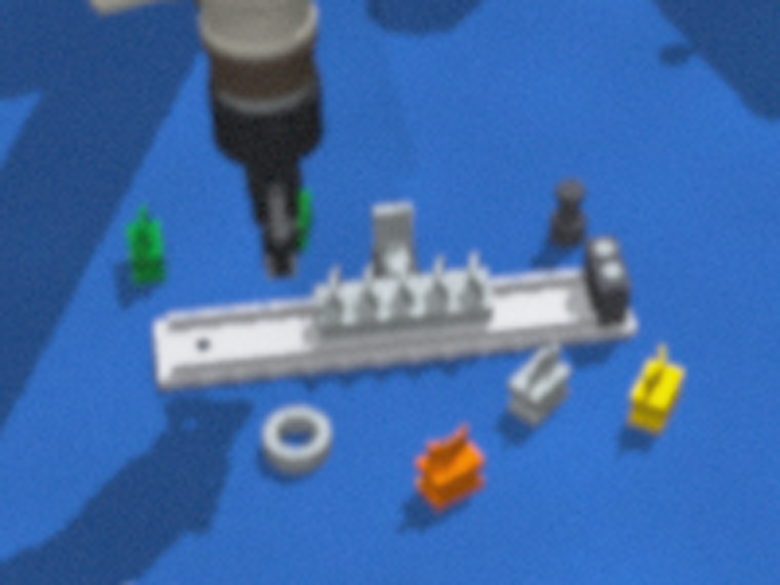

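```bash
python3 - <<'E'
from h import *
from scipy.spatial.transform import Rotation as Ro
from workcell import arm
v=np.load('p.npy'); s=arm.get_state(); d=arm.read_camera('wrist')
R=Ro.from_rotvec(s['tcp_rot']).as_matrix(); print(R.round(3))
tip=s['eef_pos']+R@np.array([.019,.011,0])
k=780/512
print('tip px in b', proj(d,tip)*k)
for uv in [(332,268),(430,268),(327,202),(434,202),(323,128),(438,128)]:
    P=backproj(d,np.array(uv)/k,.04); L=np.linalg.inv(R)@(P-s['eef_pos']); print(uv,w2r(v,P).round(1),'tool',(1000*L).round(1))
E
```

```text
[[ 0.021  0.278  0.96 ]
 [-0.002  0.961 -0.278]
 [-1.     0.004  0.021]]
tip px in b [[387.52170096 345.09727178]]
(332, 268) [[-65.7  14.2  40. ]] tool [ 66.5  24.9 -22.4]
(430, 268) [[-66.  -25.2  40. ]] tool [67.3 24.7 17. ]
(327, 202) [[-39.6  15.2  40. ]] tool [ 66.6  51.  -23.5]
(434, 202) [[-39.8 -26.2  40. ]] tool [67.4 51.  18. ]
(323, 128) [[-12.4  15.7  40. ]] tool [ 66.6  78.2 -24.1]
(438, 128) [[-12.5 -27.1  40. ]] tool [67.6 78.3 18.8]
```

```bash
python3 - <<'E'
from h import *
from workcell import arm
v=np.load('p.npy'); s=arm.get_state(); print(s['t'],s['eef_pos'],s['tcp_rot'],s['contact_force'],w2r(v,s['eef_pos']),s['qd'].round(3)); 
d=arm.read_camera('wrist'); k=780/512
P=backproj(d,np.array((381,268))/k,.04); print(P,w2r(v,P)); print(-d['world_to_cam'][:3,:3].T@d['world_to_cam'][:3,3])
E
```

```text
1.85 [ 0.56514811 -0.09283248  0.10775415] [ 0.22105993  1.53561914 -0.21955186] [-0.28136053 -1.03464588  1.40830342] [[-90.88129649  -7.55235305 107.75414973]] [-0.002 -0.013  0.011 -0.007 -0.001 -0.001]
[ 0.57094314 -0.06864132  0.04      ] [[-66.02941472  -6.46658427  40.        ]]
[ 0.58162876 -0.02691929  0.23068017]
```

```bash
cat > st.py <<'E'
from h import *
from scipy.spatial.transform import Rotation as Ro
from workcell import arm
def st(yaw=None):
    v=np.load('p.npy'); s=arm.get_state(); a=v[2] if yaw is None else yaw
    c,q=np.cos(a),np.sin(a)
    T=np.array([[0,c,q],[0,q,-c],[-1,0,0]])
    e=(Ro.from_matrix(T)*Ro.from_rotvec(s['tcp_rot']).inv()).as_rotvec(degrees=True)
    print('t',round(s['t'],2),'eef',s['eef_pos'].round(4),'rail',w2r(v,s['eef_pos']).round(1)[0],'rotfix deg',e.round(2),'F',s['contact_force'].round(1),'Frail',(Ro.from_euler('z',-v[2]).apply(s['contact_force'])).round(1),'w',round(s['gripper_width'],3))
    return s
if __name__=='__main__': st()
E
python3 -m jog '[{"x":0,"y":0,"z":0,"ax":0,"ay":0,"az":0}]'; python3 st.py;python3 -m jog '[{"x":0,"y":0,"z":0,"ax":0,"ay":0,"az":0}]'; python3 st.py
```

```text
t: 2.0
eef_pos: [0.5668, -0.093, 0.1104]
tcp_rot: [0.221, 1.531, -0.219]
contact_force: [0.3, -0.2, -0.2]
gripper_width: 0.0
t 2.0 eef [ 0.5668 -0.093   0.1104] rail [-90.6  -9.2 110.4] rotfix deg [0.18 1.63 0.15] F [ 0.3 -0.2 -0.2] Frail [-0.1 -0.4 -0.2] w 0.0
t: 2.1
eef_pos: [0.5681, -0.0931, 0.1125]
tcp_rot: [0.22, 1.527, -0.219]
contact_force: [-0.2, -0.2, -0.6]
gripper_width: -0.001
t 2.1 eef [ 0.5681 -0.0931  0.1125] rail [-90.3 -10.5 112.5] rotfix deg [0.22 1.85 0.14] F [-0.2 -0.2 -0.6] Frail [-0.3  0.2 -0.6] w -0.001
```

```bash
python3 -m jog '[{"x":0,"y":0,"z":0,"ax":0,"ay":0,"az":0},{"x":0,"y":0,"z":0,"ax":0,"ay":0,"az":0}]'; python3 -m jog '[{"x":0,"y":0,"z":0,"ax":0,"ay":0,"az":0},{"x":0,"y":0,"z":0,"ax":0,"ay":0,"az":0}]'; python3 st.py
```

```text
t: 2.3
eef_pos: [0.5694, -0.0932, 0.1147]
tcp_rot: [0.22, 1.523, -0.219]
contact_force: [0.5, 0.6, 0.8]
gripper_width: -0.004
t: 2.5
eef_pos: [0.5696, -0.0933, 0.1152]
tcp_rot: [0.22, 1.522, -0.219]
contact_force: [0.5, 0.3, 0.5]
gripper_width: 0.0
t 2.5 eef [ 0.5696 -0.0933  0.1152] rail [-90.1 -11.9 115.2] rotfix deg [0.26 2.12 0.14] F [0.5 0.3 0.5] Frail [ 0.4 -0.4  0.5] w 0.0
```

```bash
python3 -m jog '[{"x":-0.006,"y":0.002,"z":-0.01,"ax":0.15,"ay":1.1,"az":0},{"x":-0.005,"y":0.0015,"z":-0.01,"ax":0.1,"ay":1.0,"az":0.15},{"x":0,"y":0,"z":-0.01,"ax":0,"ay":0,"az":0},{"x":0,"y":0,"z":0,"ax":0,"ay":0,"az":0},{"x":0,"y":0,"z":0,"ax":0,"ay":0,"az":0},{"x":0,"y":0,"z":0,"ax":0,"ay":0,"az":0},{"x":0,"y":0,"z":0,"ax":0,"ay":0,"az":0}]'; python3 st.py; python3 - <<'E'
from h import *
from workcell import arm
d=arm.read_camera('wrist'); cv2.imwrite('pics/w5.png',d['img']); np.savez('w5.npz',**d)
cv2.imwrite('pics/w5b.png',cv2.resize(d['img'][:300],None,fx=1.56,fy=1.56,interpolation=cv2.INTER_CUBIC))
E
python3 st.py
```

```text
t: 3.2
eef_pos: [0.556, -0.0892, 0.0804]
tcp_rot: [0.219, 1.567, -0.219]
contact_force: [0.9, 0.4, 0.1]
gripper_width: 0.003
t 3.2 eef [ 0.556  -0.0892  0.0804] rail [-89.9   2.2  80.4] rotfix deg [-0.05 -0.42 -0.03] F [0.9 0.4 0.1] Frail [ 0.7 -0.8  0.1] w 0.003
t 3.25 eef [ 0.5561 -0.0892  0.0805] rail [-89.9   2.2  80.5] rotfix deg [-0.05 -0.41 -0.03] F [-0.1  0.1 -0.6] Frail [ 0.   0.2 -0.6] w -0.002
```

View pics/w5b.png

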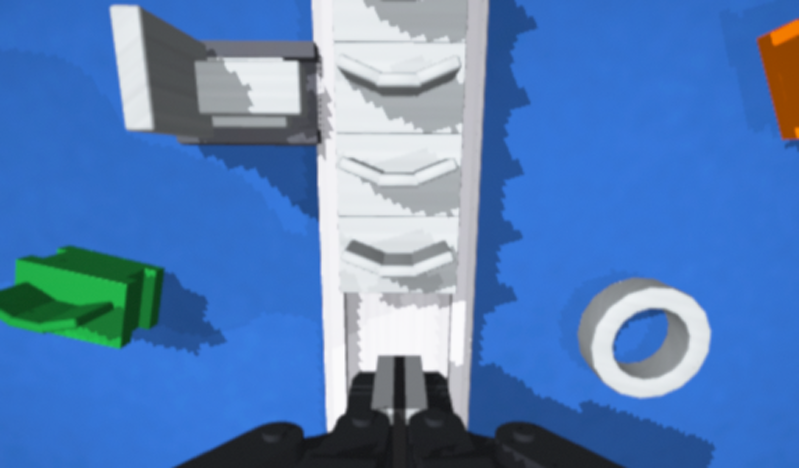

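```bash
python3 - <<'E'
from h import *
v=np.load('p.npy'); d=np.load('w5.npz')
for uv in [(340,292),(457,292),(337,216),(460,216)]: print(w2r(v,backproj(d,np.array(uv)/1.56,.04)).round(1))
E
python3 -m jog '[{"x":0,"y":0,"z":-0.01,"ax":0,"ay":-0.3,"az":0},{"x":0,"y":0,"z":-0.01,"ax":0,"ay":0,"az":0},{"x":0,"y":0,"z":-0.008,"ax":0,"ay":0,"az":0},{"x":0,"y":0,"z":-0.004,"ax":0,"ay":0,"az":0},{"x":0,"y":0,"z":0,"ax":0,"ay":0,"az":0},{"x":0,"y":0,"z":0,"ax":0,"ay":0,"az":0},{"x":0,"y":0,"z":0,"ax":0,"ay":0,"az":0}]'; python3 st.py
```

```text
[[-65.3  21.9  40. ]]
[[-65.2 -17.9  40. ]]
[[-39.5  22.1  40. ]]
[[-39.5 -18.1  40. ]]
t: 3.95
eef_pos: [0.5575, -0.0895, 0.0485]
tcp_rot: [0.219, 1.558, -0.218]
contact_force: [-0.6, 0.5, -0.4]
gripper_width: 0.005
t 3.95 eef [ 0.5575 -0.0895  0.0485] rail [-89.8   0.7  48.5] rotfix deg [-0.02  0.09 -0.02] F [-0.6  0.5 -0.4] Frail [ 0.3  0.7 -0.4] w 0.005
```

```bash
python3 -m jog '[{"x":0.0005,"y":0.006,"z":-0.002,"ax":0,"ay":0,"az":0},{"x":0.0012,"y":0.004,"z":0,"ax":0,"ay":0,"az":0},{"x":0.0008,"y":0.003,"z":0,"ax":0,"ay":0,"az":0},{"x":0.0008,"y":0.003,"z":0,"ax":0,"ay":0,"az":0},{"x":0.0008,"y":0.003,"z":0,"ax":0,"ay":0,"az":0},{"x":0.0008,"y":0.003,"z":0,"ax":0,"ay":0,"az":0}]'; python3 st.py
```

```text
t: 4.55
eef_pos: [0.5628, -0.0683, 0.0472]
tcp_rot: [0.216, 1.557, -0.224]
contact_force: [-1.4, -2.5, 0.6]
gripper_width: 0.003
t 4.55 eef [ 0.5628 -0.0683  0.0472] rail [-68.    1.5  47.2] rotfix deg [0.32 0.1  0.09] F [-1.4 -2.5  0.6] Frail [-2.8  0.6  0.6] w 0.003
```

```bash
python3 -m jog '[{"x":0.0014,"y":0.0048,"z":0,"ax":0.2,"ay":0.1,"az":0.1},{"x":0.0014,"y":0.0048,"z":-0.0005,"ax":0,"ay":0,"az":0},{"x":0.0014,"y":0.0048,"z":0,"ax":0,"ay":0,"az":0},{"x":0.0014,"y":0.0048,"z":0,"ax":0,"ay":0,"az":0},{"x":0.0014,"y":0.0048,"z":0,"ax":0,"ay":0,"az":0},{"x":0.0014,"y":0.0048,"z":0,"ax":0,"ay":0,"az":0}]'; python3 st.py
```

```text
t: 5.15
eef_pos: [0.5717, -0.0382, 0.047]
tcp_rot: [0.217, 1.559, -0.222]
contact_force: [-1.4, -3.2, 0.6]
gripper_width: -0.0
t 5.15 eef [ 0.5717 -0.0382  0.047 ] rail [-36.6   1.2  47. ] rotfix deg [ 0.21 -0.01  0.05] F [-1.4 -3.2  0.6] Frail [-3.5  0.4  0.6] w -0.0
```

```bash
python3 -m jog '[{"x":0.0012,"y":0.0048,"z":0,"ax":0.1,"ay":0,"az":0.05},{"x":0.0012,"y":0.0048,"z":0,"ax":0.1,"ay":0,"az":0},{"x":0.0012,"y":0.0048,"z":0,"ax":0,"ay":0,"az":0},{"x":0.0008,"y":0.003,"z":0,"ax":0,"ay":0,"az":0},{"x":0.0008,"y":0.003,"z":0,"ax":0,"ay":0,"az":0},{"x":0,"y":0,"z":0,"ax":0,"ay":0,"az":0},{"x":0,"y":0,"z":0,"ax":0,"ay":0,"az":0}]'; python3 st.py;  python3 - <<'E'
from h import *
from workcell import arm
for n in ('wrist','side','scene'):
    d=arm.read_camera(n); np.savez(f'{n}6.npz',**d)
    a={'wrist':d['img'],'side':d['img'][140:260,170:320],'scene':d['img'][150:240,170:330]}[n]
    k=780/a.shape[1]; k=min(k,590/a.shape[0]); cv2.imwrite(f'pics/{n}6b.png',cv2.resize(a,None,fx=k,fy=k,interpolation=cv2.INTER_CUBIC))
E
```

```text
t: 5.85
eef_pos: [0.5777, -0.0148, 0.047]
tcp_rot: [0.218, 1.56, -0.217]
contact_force: [-0.8, -4.3, 0.5]
gripper_width: -0.003
t 5.85 eef [ 0.5777 -0.0148  0.047 ] rail [-12.4   1.9  47. ] rotfix deg [-0.03  0.01 -0.09] F [-0.8 -4.3  0.5] Frail [-4.4 -0.4  0.5] w -0.003
```

View pics/wrist6b.png

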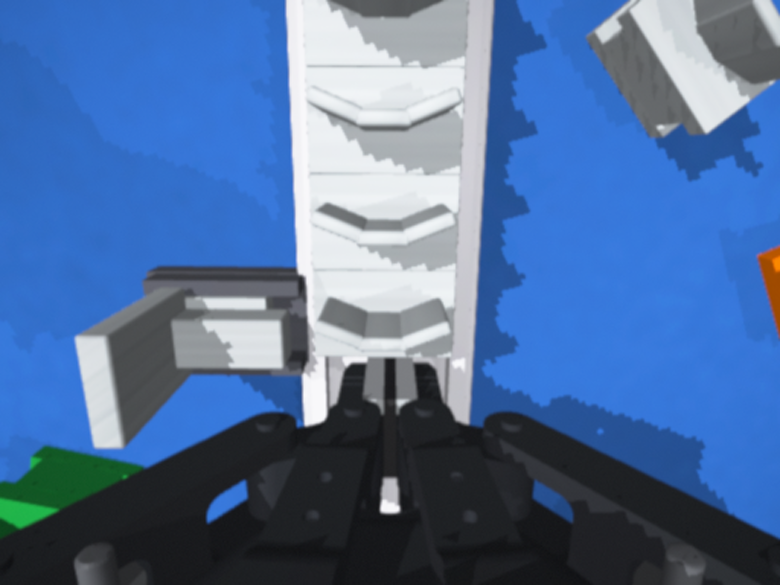

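View pics/side6b.png

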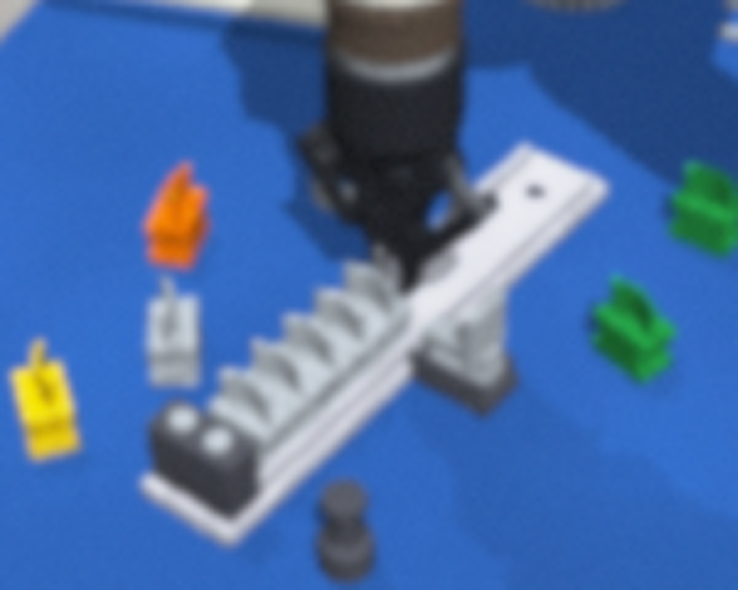

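```bash
python3 - <<'E'
from h import *
v=np.load('p.npy'); d=np.load('wrist6.npz'); k=780/512
for uv in [(315,357),(452,357),(312,270),(456,270),(308,173),(461,173)]: print(w2r(v,backproj(d,np.array(uv)/k,.04)).round(1))
E
python3 -m jog '[{"x":0.0008,"y":0.003,"z":0,"ax":0,"ay":0,"az":0},{"x":0.0008,"y":0.003,"z":0,"ax":0,"ay":0,"az":0},{"x":0.0005,"y":0.002,"z":0,"ax":0,"ay":0,"az":0},{"x":0.0005,"y":0.002,"z":0,"ax":0,"ay":0,"az":0}]'; python3 st.py
```

```text
[[-0.3 22.8 40. ]]
[[ -0.2 -16.8  40. ]]
[[25.6 22.6 40. ]]
[[ 25.6 -17.   40. ]]
[[51.6 22.6 40. ]]
[[ 51.6 -17.3  40. ]]
t: 6.4
eef_pos: [0.5804, -0.0053, 0.047]
tcp_rot: [0.219, 1.559, -0.219]
contact_force: [-0.7, -4.0, 0.5]
gripper_width: 0.0
t 6.4 eef [ 0.5804 -0.0053  0.047 ] rail [-2.5  1.9 47. ] rotfix deg [0.01 0.01 0.02] F [-0.7 -4.   0.5] Frail [-4.  -0.5  0.5] w 0.0
```

```bash
python3 -m jog '[{"x":0.0005,"y":0.0018,"z":0,"ax":0,"ay":0,"az":0},{"x":0.0004,"y":0.0012,"z":0,"ax":0,"ay":0,"az":0}]'; python3 st.py; python3 -m jog '[{"x":0.0003,"y":0.001,"z":0,"ax":0,"ay":0,"az":0}]'; python3 st.py
```

```text
t: 6.6
eef_pos: [0.5812, -0.0028, 0.047]
tcp_rot: [0.217, 1.56, -0.221]
contact_force: [-1.5, -8.2, 3.2]
gripper_width: 0.002
t 6.6 eef [ 0.5812 -0.0028  0.047 ] rail [ 0.1  1.8 47. ] rotfix deg [ 0.14 -0.02  0.03] F [-1.5 -8.2  3.2] Frail [-8.3 -0.8  3.2] w 0.002
t: 6.7
eef_pos: [0.5812, -0.0027, 0.047]
tcp_rot: [0.216, 1.56, -0.224]
contact_force: [-1.4, -7.6, 2.3]
gripper_width: 0.001
t 6.7 eef [ 0.5812 -0.0027  0.047 ] rail [ 0.1  1.8 47. ] rotfix deg [ 0.3  -0.06  0.06] F [-1.4 -7.6  2.3] Frail [-7.6 -0.8  2.3] w 0.001
```

```bash
python3 -m jog '[{"x":0.0003,"y":0.001,"z":0,"ax":0,"ay":0,"az":0}]'; python3 st.py; python3 -m jog '[{"x":0,"y":0,"z":0,"ax":0,"ay":0,"az":0}]'; python3 st.py
```

```text
t: 6.8
eef_pos: [0.5812, -0.0027, 0.0471]
tcp_rot: [0.214, 1.56, -0.226]
contact_force: [-1.3, -6.2, 1.6]
gripper_width: 0.002
t 6.8 eef [ 0.5812 -0.0027  0.0471] rail [ 0.2  1.8 47.1] rotfix deg [ 0.43 -0.1   0.11] F [-1.3 -6.2  1.6] Frail [-6.4 -0.4  1.6] w 0.002
t: 6.9
eef_pos: [0.5811, -0.0028, 0.0471]
tcp_rot: [0.214, 1.56, -0.227]
contact_force: [0.3, -3.2, -0.2]
gripper_width: 0.004
t 6.9 eef [ 0.5811 -0.0028  0.0471] rail [ 0.1  1.9 47.1] rotfix deg [ 0.44 -0.1   0.12] F [ 0.3 -3.2 -0.2] Frail [-3.  -1.1 -0.2] w 0.004
```

```bash
python3 -m jog '[{"x":0.0008,"y":0.003,"z":0,"ax":0.3,"ay":0,"az":0},{"x":0.0011,"y":0.004,"z":0,"ax":0.1,"ay":0,"az":0}]'; python3 st.py; python3 - <<'E'
from h import *
from workcell import arm
for n in ('side','wrist','scene'):
    d=arm.read_camera(n); np.savez(f'{n}7.npz',**d)
    a={'wrist':d['img'],'side':d['img'][180:260,180:270],'scene':d['img'][165:225,220:330]}[n]
    k=780/a.shape[1]; k=min(k,590/a.shape[0]); cv2.imwrite(f'pics/{n}7b.png',cv2.resize(a,None,fx=k,fy=k,interpolation=cv2.INTER_CUBIC))
E
```

```text
t: 7.1
eef_pos: [0.5812, -0.0024, 0.0471]
tcp_rot: [0.211, 1.562, -0.237]
contact_force: [-4.5, -16.6, 3.2]
gripper_width: -0.002
t 7.1 eef [ 0.5812 -0.0024  0.0471] rail [ 0.4  1.9 47.1] rotfix deg [ 0.92 -0.32  0.37] F [ -4.5 -16.6   3.2] Frail [-17.2  -0.2   3.2] w -0.002
```

View pics/side7b.png

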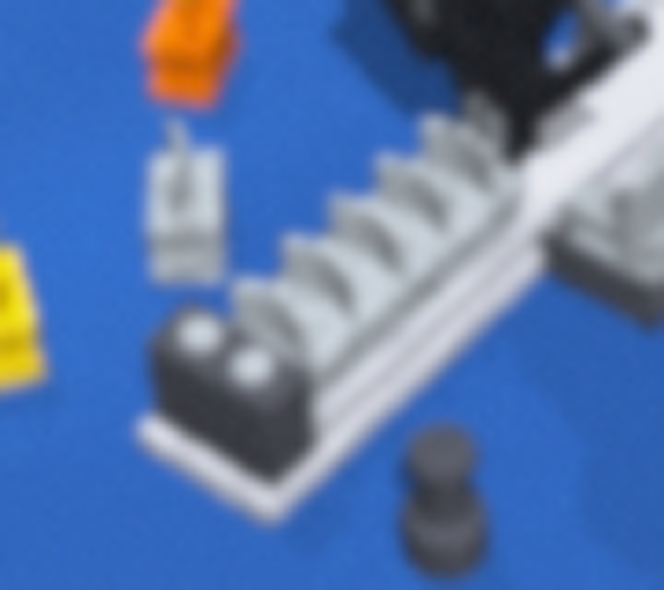

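View pics/scene7b.png

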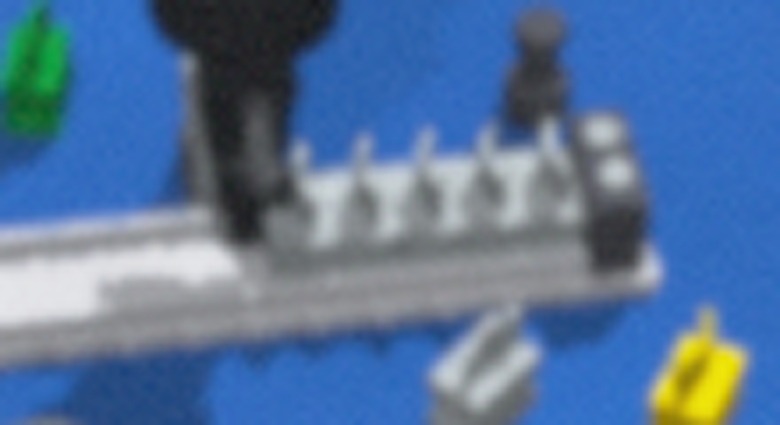

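View pics/wrist7b.png

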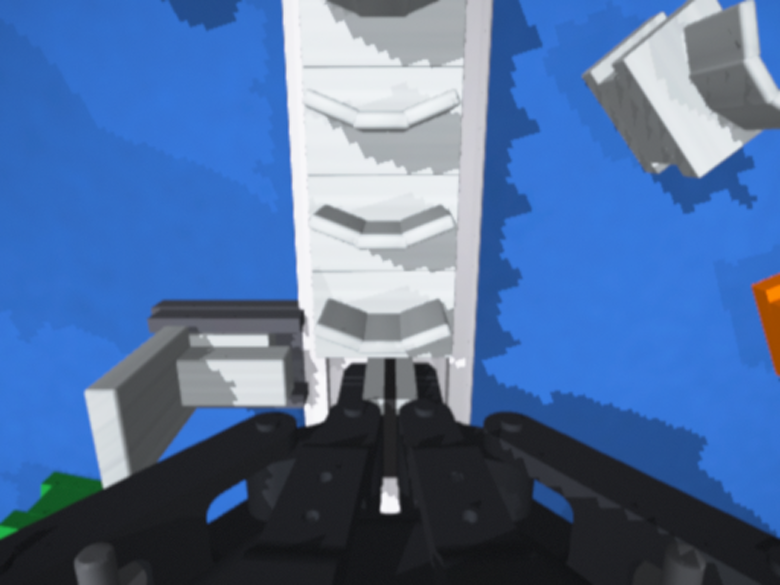

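```bash
python3 - <<'E'
from h import *
v=np.load('p.npy'); d=np.load('wrist7.npz'); k=780/512
for n,uv,z in [('tail',(315,357),.04),('tail',(455,358),.04),('tongueF',(240,347),.034),('tongueR',(240,405),.034),('tongueF22',(240,347),.022),('tabF',(88,392),.066),('tabF2',(190,330),.022)]: print(n,w2r(v,backproj(d,np.array(uv)/k,z)).round(1))
cv2.imwrite('pics/z7.png',cv2.resize(d['img'][185:290,50:230],None,fx=4.4,fy=4.4,interpolation=cv2.INTER_CUBIC))
E
```

```text
tail [[12.6 22.8 40. ]]
tail [[ 12.  -17.8  40. ]]
tongueF [[13.3 46.2 34. ]]
tongueR [[-6.3 48.  34. ]]
tongueF22 [[ 8.2 50.2 22. ]]
tabF [[15.8 72.4 66. ]]
tabF2 [[14.2 65.9 22. ]]
```

View pics/z7.png

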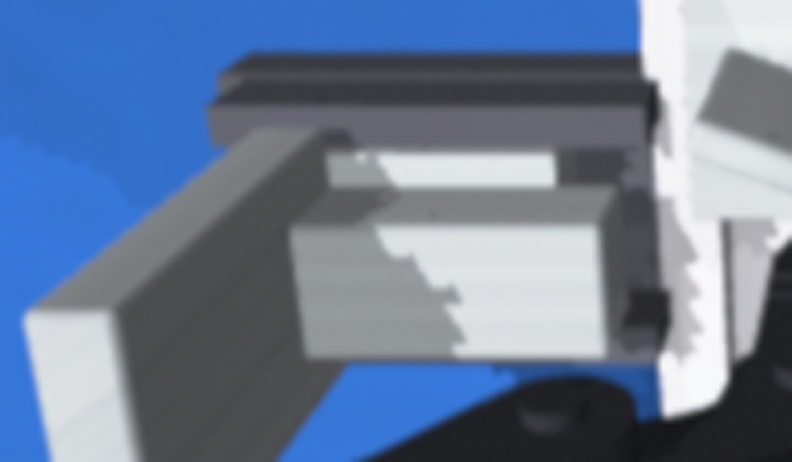

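```bash
python3 -m jog '[{"x":-0.0008,"y":-0.003,"z":0,"ax":0.5,"ay":-0.3,"az":0.3},{"x":-0.0022,"y":-0.0077,"z":0,"ax":0.3,"ay":0,"az":0},{"x":-0.0022,"y":-0.0077,"z":0.01,"ax":0,"ay":0,"az":0},{"x":0,"y":0,"z":0.02,"ax":0,"ay":0,"az":0},{"x":0,"y":0,"z":0.03,"ax":0,"ay":0,"az":0},{"x":0,"y":0,"z":0.02,"ax":0,"ay":0,"az":0}]'; python3 st.py; python3 - <<'E'
from h import *
from workcell import arm
print(arm.get_state()['joint_positions'].round(2))
v=np.load('p.npy'); d=np.load('w5.npz')
for uv in [(163,268),(125,345),(20,260)]: print('green',w2r(v,backproj(d,np.array(uv)/1.56,.04)).round(1))
E
```

```text
t: 7.85
eef_pos: [0.5725, -0.0185, 0.1273]
tcp_rot: [0.225, 1.569, -0.211]
contact_force: [0.6, 0.5, 0.1]
gripper_width: 0.001
t 7.85 eef [ 0.5725 -0.0185  0.1273] rail [-17.3   5.8 127.3] rotfix deg [-0.55 -0.44 -0.08] F [0.6 0.5 0.1] Frail [ 0.7 -0.4  0.1] w 0.001
[-0.04  0.47  0.    1.12  0.01  1.81]
green [[-57.   81.5  40. ]]
green [[-84.8  98.4  40. ]]
green [[-54.4 129.4  40. ]]
```

```bash
python3 -m jog '[{"x":-0.009,"y":0.0045,"z":0,"ax":-0.3,"ay":-0.4,"az":8.2},{"x":-0.009,"y":0.0045,"z":0,"ax":0,"ay":0,"az":8.2},{"x":-0.009,"y":0.0045,"z":0,"ax":0,"ay":0,"az":8.2},{"x":-0.009,"y":0.0045,"z":0,"ax":0,"ay":0,"az":8.2},{"x":-0.009,"y":0.0045,"z":0,"ax":0,"ay":0,"az":8.2},{"x":-0.009,"y":0.0045,"z":0,"ax":0,"ay":0,"az":8.2},{"x":-0.009,"y":0.0045,"z":0,"ax":0,"ay":0,"az":8.2},{"x":-0.009,"y":0.0045,"z":0,"ax":0,"ay":0,"az":8.2},{"x":-0.009,"y":0.0045,"z":0,"ax":0,"ay":0,"az":8.2},{"x":-0.009,"y":0.0045,"z":0,"ax":0,"ay":0,"az":8.2},{"x":0,"y":0,"z":0,"ax":0,"ay":0,"az":6},{"x":0,"y":0,"z":0,"ax":0,"ay":0,"az":0}]'; python3 -m jog '[{"x":0,"y":0,"z":0,"ax":0,"ay":0,"az":0},{"x":0,"y":0,"z":0,"ax":0,"ay":0,"az":0}]'; python3 - <<'E'
from st import *
v=np.load('p.npy'); st(v[2]+np.pi/2)
for n in ('side','wrist','scene'):
    d=arm.read_camera(n); np.savez(f'{n}8.npz',**d)
    a={'wrist':d['img'],'side':d['img'][140:260,170:320],'scene':d['img'][130:230,190:330]}[n]
    k=780/a.shape[1]; k=min(k,590/a.shape[0]); cv2.imwrite(f'pics/{n}8b.png',cv2.resize(a,None,fx=k,fy=k,interpolation=cv2.INTER_CUBIC))
E
```

```text
t: 9.05
eef_pos: [0.4846, 0.0336, 0.1431]
tcp_rot: [-1.006, 1.297, 1.047]
contact_force: [0.1, -0.9, -0.2]
gripper_width: -0.0
t: 9.25
eef_pos: [0.485, 0.034, 0.1441]
tcp_rot: [-1.003, 1.296, 1.044]
contact_force: [-0.6, 0.3, -0.5]
gripper_width: -0.001
t 9.25 eef [0.485  0.034  0.1441] rail [  9.  104.4 144.1] rotfix deg [-1.77  0.02 -1.92] F [-0.6  0.3 -0.5] Frail [ 0.1  0.7 -0.5] w -0.001
```

View pics/side8b.png

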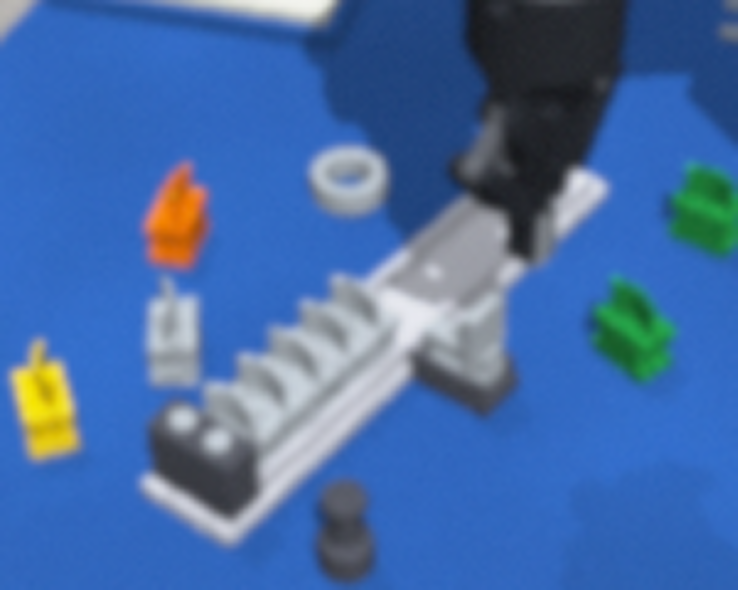

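View pics/scene8b.png

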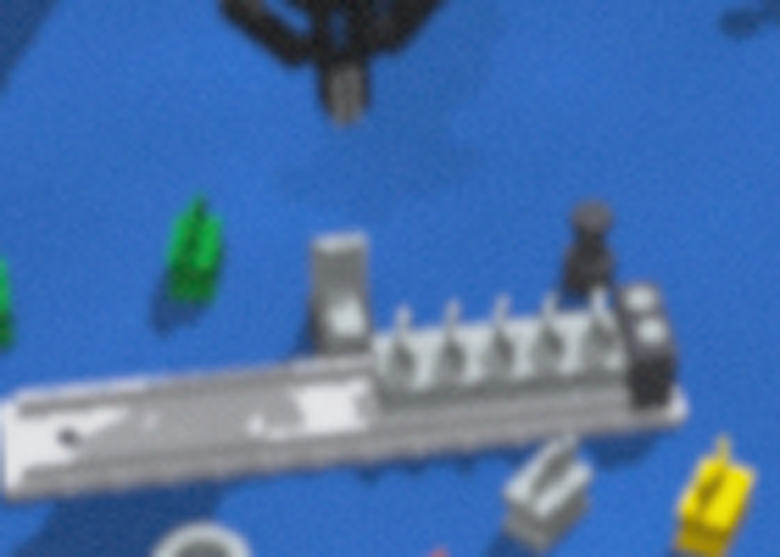

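View pics/wrist8b.png

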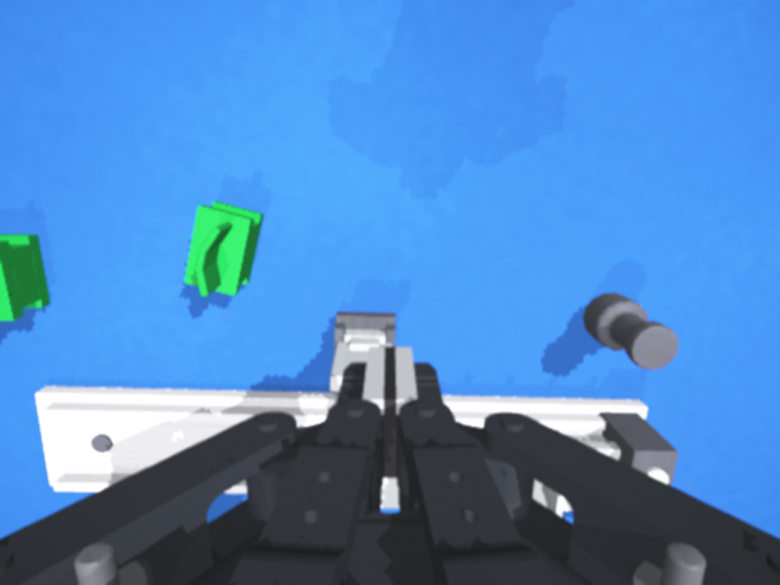

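```bash
python3 -m jog '[{"x":-0.001,"y":-0.0035,"z":-0.005,"ax":-0.9,"ay":0,"az":-1.0},{"x":-0.001,"y":-0.0035,"z":-0.01,"ax":-0.8,"ay":0,"az":-0.9},{"x":0,"y":0,"z":-0.015,"ax":0,"ay":0,"az":0},{"x":0,"y":0,"z":-0.015,"ax":0,"ay":0,"az":0},{"x":0,"y":0,"z":-0.01,"ax":0,"ay":0,"az":0},{"x":0,"y":0,"z":-0.005,"ax":0,"ay":0,"az":0},{"x":0,"y":0,"z":0,"ax":0,"ay":0,"az":0},{"x":0,"y":0,"z":0,"ax":0,"ay":0,"az":0},{"x":0,"y":0,"z":0,"ax":0,"ay":0,"az":0},{"x":0,"y":0,"z":0,"ax":0,"ay":0,"az":0}]'; python3 - <<'E'
from st import *
v=np.load('p.npy'); st(v[2]+np.pi/2)
E
```

```text
t: 10.4
eef_pos: [0.482, 0.0254, 0.0788]
tcp_rot: [-0.999, 1.335, 0.995]
contact_force: [0.4, -0.5, 0.5]
gripper_width: 0.002
t 10.4 eef [0.482  0.0254 0.0788] rail [-1.000e-01  1.049e+02  7.880e+01] rotfix deg [ 0.24 -0.1   0.38] F [ 0.4 -0.5  0.5] Frail [-0.4 -0.6  0.5] w 0.002
```

Down another 22 mm and +1.5 mm along the rail.

```bash
python3 -m jog '[{"x":0.0004,"y":0.0015,"z":-0.008,"ax":0.2,"ay":-0.1,"az":0.3},{"x":0,"y":0,"z":-0.008,"ax":0,"ay":0,"az":0},{"x":0,"y":0,"z":-0.003,"ax":0,"ay":0,"az":0},{"x":0,"y":0,"z":0,"ax":0,"ay":0,"az":0},{"x":0,"y":0,"z":0,"ax":0,"ay":0,"az":0},{"x":0,"y":0,"z":0,"ax":0,"ay":0,"az":0}]'; python3 - <<'E'
from st import *
v=np.load('p.npy'); st(v[2]+np.pi/2)
for n in ('side','wrist','scene'):
    d=arm.read_camera(n); np.savez(f'{n}9.npz',**d)
    a={'wrist':d['img'],'side':d['img'][170:260,200:320],'scene':d['img'][130:230,190:330]}[n]
    k=780/a.shape[1]; k=min(k,590/a.shape[0]); cv2.imwrite(f'pics/{n}9b.png',cv2.resize(a,None,fx=k,fy=k,interpolation=cv2.INTER_CUBIC))
E
```

```text
t: 11.0
eef_pos: [0.483, 0.0271, 0.0588]
tcp_rot: [-1.002, 1.327, 0.999]
contact_force: [-0.0, -0.5, 0.0]
gripper_width: 0.005
t 11.0 eef [0.483  0.0271 0.0588] rail [  1.8 104.4  58.8] rotfix deg [0.02 0.1  0.06] F [-0.  -0.5  0. ] Frail [-0.5 -0.1  0. ] w 0.005
```

View pics/side9b.png

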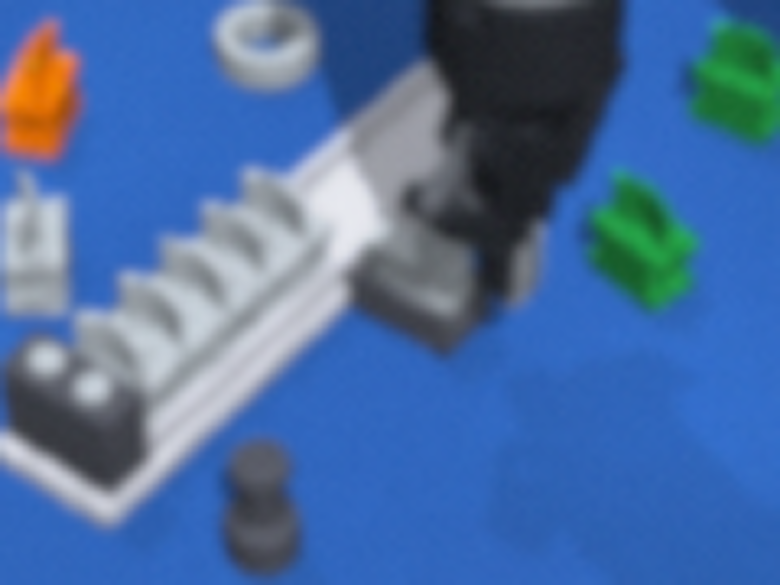

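View pics/scene9b.png

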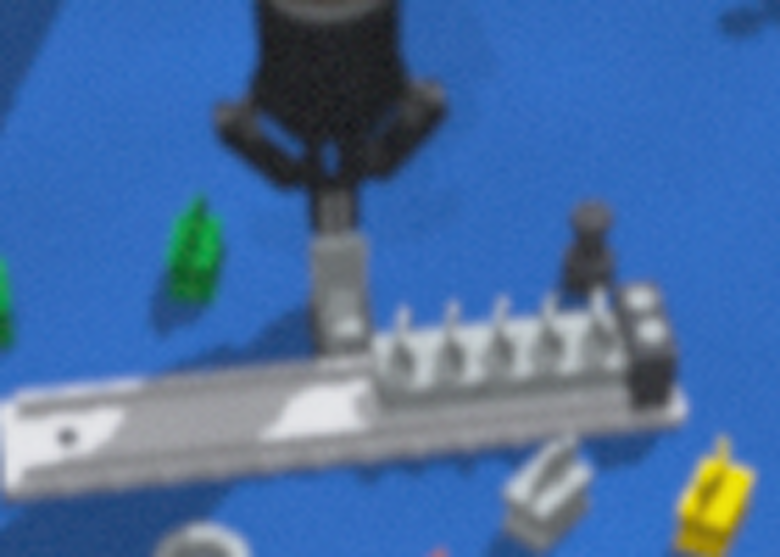

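```bash
python3 -m jog '[{"x":0.0038,"y":-0.0011,"z":-0.001,"ax":0,"ay":0,"az":0},{"x":0.0029,"y":-0.0008,"z":0,"ax":0,"ay":0,"az":0},{"x":0.0029,"y":-0.0008,"z":0,"ax":0,"ay":0,"az":0},{"x":0.0029,"y":-0.0008,"z":0,"ax":0,"ay":0,"az":0},{"x":0.0029,"y":-0.0008,"z":0,"ax":0,"ay":0,"az":0},{"x":0.0029,"y":-0.0008,"z":0,"ax":0,"ay":0,"az":0}]'; python3 - <<'E'
from st import *
v=np.load('p.npy'); st(v[2]+np.pi/2)
E
```

```text
t: 11.75
eef_pos: [0.5028, 0.0217, 0.0583]
tcp_rot: [-1.001, 1.327, 0.999]
contact_force: [-2.4, 0.7, 1.1]
gripper_width: -0.001
t 11.75 eef [0.5028 0.0217 0.0583] rail [ 2.1 83.9 58.3] rotfix deg [-0.01  0.12  0.05] F [-2.4  0.7  1.1] Frail [-0.   2.5  1.1] w -0.001
```

Contact at about 2.5 N; pushing on.

```bash
python3 -m jog '[{"x":0.0038,"y":-0.0011,"z":0,"ax":0,"ay":0,"az":0},{"x":0.0038,"y":-0.0011,"z":0,"ax":0,"ay":0,"az":0},{"x":0.0038,"y":-0.0011,"z":0,"ax":0,"ay":0,"az":0},{"x":0.0038,"y":-0.0011,"z":0,"ax":0,"ay":0,"az":0},{"x":0.0038,"y":-0.0011,"z":0,"ax":0,"ay":0,"az":0},{"x":0.0029,"y":-0.0008,"z":0,"ax":0,"ay":0,"az":0}]'; python3 - <<'E'
from st import *
v=np.load('p.npy'); st(v[2]+np.pi/2)
E
```

```text
t: 12.35
eef_pos: [0.5246, 0.0151, 0.0578]
tcp_rot: [-1.0, 1.33, 1.003]
contact_force: [-1.5, 0.2, 2.0]
gripper_width: 0.002
t 12.35 eef [0.5246 0.0151 0.0578] rail [ 1.8 61.2 57.8] rotfix deg [-0.05 -0.12  0.03] F [-1.5  0.2  2. ] Frail [-0.3  1.5  2. ] w 0.002
```

```bash
python3 -m jog '[{"x":0.0029,"y":-0.0008,"z":0,"ax":0,"ay":0,"az":0},{"x":0.0029,"y":-0.0008,"z":0,"ax":0,"ay":0,"az":0},{"x":0.002,"y":-0.0006,"z":0,"ax":0,"ay":0,"az":0},{"x":0.002,"y":-0.0006,"z":0,"ax":0,"ay":0,"az":0}]'; python3 - <<'E'
from st import *
v=np.load('p.npy'); st(v[2]+np.pi/2)
E
python3 -m jog '[{"x":0.002,"y":-0.0006,"z":0,"ax":0,"ay":0,"az":0},{"x":0.002,"y":-0.0006,"z":0,"ax":0,"ay":0,"az":0}]'; python3 - <<'E'
from st import *
v=np.load('p.npy'); st(v[2]+np.pi/2)
E
```

```text
t: 12.75
eef_pos: [0.5355, 0.0119, 0.0578]
tcp_rot: [-1.0, 1.33, 1.002]
contact_force: [-2.1, 0.9, 1.7]
gripper_width: -0.002
t 12.75 eef [0.5355 0.0119 0.0578] rail [ 1.7 49.8 57.8] rotfix deg [-0.04 -0.11  0.05] F [-2.1  0.9  1.7] Frail [0.3 2.3 1.7] w -0.002
t: 12.95
eef_pos: [0.5398, 0.0107, 0.0578]
tcp_rot: [-1.0, 1.33, 1.002]
contact_force: [-1.8, 1.0, 1.9]
gripper_width: -0.003
t 12.95 eef [0.5398 0.0107 0.0578] rail [ 1.6 45.3 57.8] rotfix deg [-0.04 -0.12  0.05] F [-1.8  1.   1.9] Frail [0.4 2.  1.9] w -0.003
```

```bash
python3 -m jog '[{"x":0.0015,"y":-0.0004,"z":0,"ax":0,"ay":0,"az":0},{"x":0.0015,"y":-0.0004,"z":0,"ax":0,"ay":0,"az":0}]'; python3 -m jog '[{"x":0.0015,"y":-0.0004,"z":0,"ax":0,"ay":0,"az":0},{"x":0.0015,"y":-0.0004,"z":0,"ax":0,"ay":0,"az":0}]'; python3 - <<'E'
from st import *
v=np.load('p.npy'); st(v[2]+np.pi/2)
E
```

```text
t: 13.15
eef_pos: [0.5415, 0.0101, 0.0576]
tcp_rot: [-0.998, 1.332, 1.005]
contact_force: [-8.4, 2.3, 6.5]
gripper_width: 0.005
t: 13.35
eef_pos: [0.5414, 0.0101, 0.0571]
tcp_rot: [-0.994, 1.336, 1.011]
contact_force: [-5.5, 1.8, 4.7]
gripper_width: -0.001
t 13.35 eef [0.5414 0.0101 0.0571] rail [ 1.5 43.6 57.1] rotfix deg [-0.19 -0.68  0.  ] F [-5.5  1.8  4.7] Frail [0.2 5.8 4.7] w -0.001
```

```bash
python3 -m jog '[{"x":0.0029,"y":-0.0008,"z":0.0005,"ax":-0.2,"ay":-0.6,"az":0},{"x":0.0035,"y":-0.001,"z":0,"ax":0,"ay":0,"az":0}]'; python3 - <<'E'
from st import *
v=np.load('p.npy'); st(v[2]+np.pi/2)
for n in ('side','wrist','scene'):
    d=arm.read_camera(n); np.savez(f'{n}10.npz',**d)
    a={'wrist':d['img'],'side':d['img'][170:260,200:320],'scene':d['img'][140:230,190:330]}[n]
    k=780/a.shape[1]; k=min(k,590/a.shape[0]); cv2.imwrite(f'pics/{n}10b.png',cv2.resize(a,None,fx=k,fy=k,interpolation=cv2.INTER_CUBIC))
E
```

```text
t: 13.55
eef_pos: [0.5414, 0.0099, 0.0566]
tcp_rot: [-0.994, 1.337, 1.013]
contact_force: [-10.4, 4.2, 7.9]
gripper_width: 0.005
t 13.55 eef [0.5414 0.0099 0.0566] rail [ 1.4 43.5 56.6] rotfix deg [-0.19 -0.82 -0.08] F [-10.4   4.2   7.9] Frail [ 1.2 11.2  7.9] w 0.005
```

View pics/side10b.png

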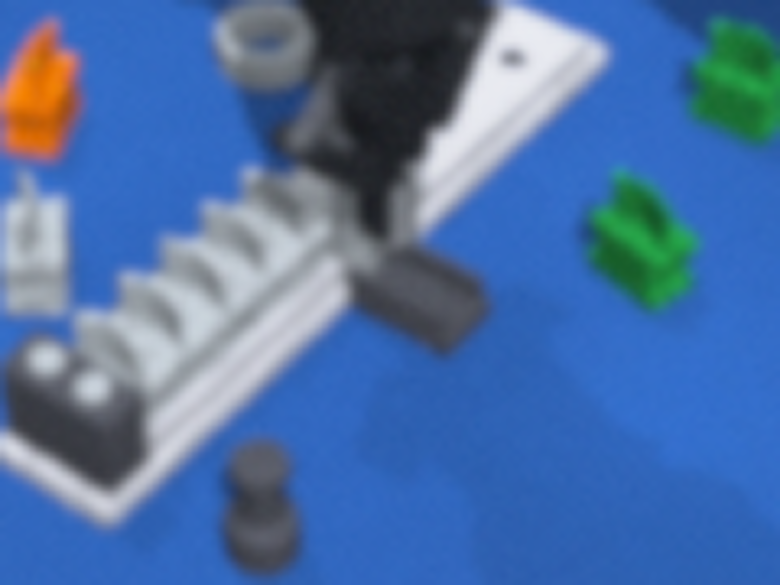

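View pics/scene10b.png

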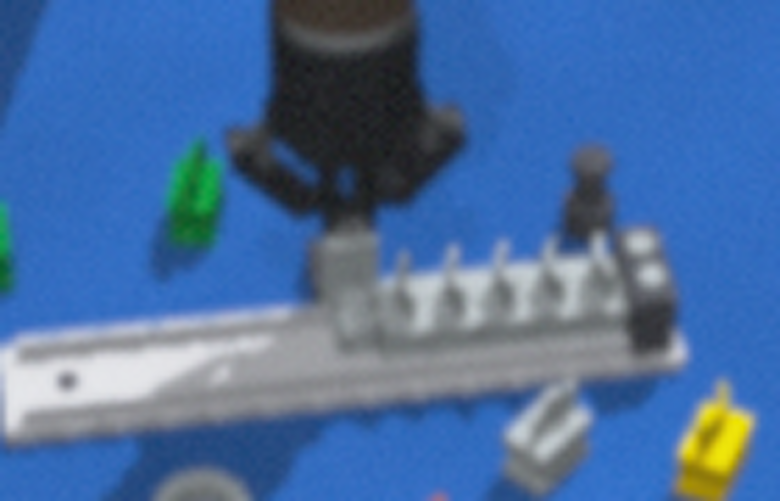

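```bash
python3 -m jog '[{"x":-0.003,"y":0.0009,"z":0,"ax":-0.2,"ay":-0.8,"az":0},{"x":-0.01,"y":0.0029,"z":0,"ax":0,"ay":0,"az":0},{"x":-0.015,"y":0.0043,"z":0.003,"ax":0,"ay":0,"az":0},{"x":-0.015,"y":0.0043,"z":0.02,"ax":0,"ay":0,"az":0},{"x":-0.01,"y":0,"z":0.03,"ax":0,"ay":0,"az":0},{"x":-0.01,"y":0,"z":0.03,"ax":0,"ay":0,"az":0},{"x":-0.02,"y":-0.03,"z":0.03,"ax":0,"ay":0,"az":-8},{"x":-0.02,"y":-0.03,"z":0.03,"ax":0,"ay":0,"az":-8},{"x":0,"y":0,"z":0,"ax":0,"ay":0,"az":-8},{"x":0,"y":0,"z":0,"ax":0,"ay":0,"az":-8},{"x":0,"y":0,"z":0,"ax":0,"ay":0,"az":-8},{"x":0,"y":0,"z":0,"ax":0,"ay":0,"az":-8}]'; python3 - <<'E'
from st import *
st()
for n in ('side','wrist','scene'):
    d=arm.read_camera(n); np.savez(f'{n}11.npz',**d)
    a={'wrist':d['img'],'side':d['img'][140:260,170:320],'scene':d['img'][140:230,190:330]}[n]
    k=780/a.shape[1]; k=min(k,590/a.shape[0]); cv2.imwrite(f'pics/{n}11b.png',cv2.resize(a,None,fx=k,fy=k,interpolation=cv2.INTER_CUBIC))
E
```

```text
t: 14.9
eef_pos: [0.4369, -0.0403, 0.2071]
tcp_rot: [-0.343, 1.531, 0.318]
contact_force: [0.3, 0.5, 0.4]
gripper_width: -0.002
t 14.9 eef [ 0.4369 -0.0403  0.2071] rail [-75.6 130.2 207.1] rotfix deg [  1.     0.7  -40.16] F [0.3 0.5 0.4] Frail [ 0.5 -0.1  0.4] w -0.002
```

View pics/wrist11b.png

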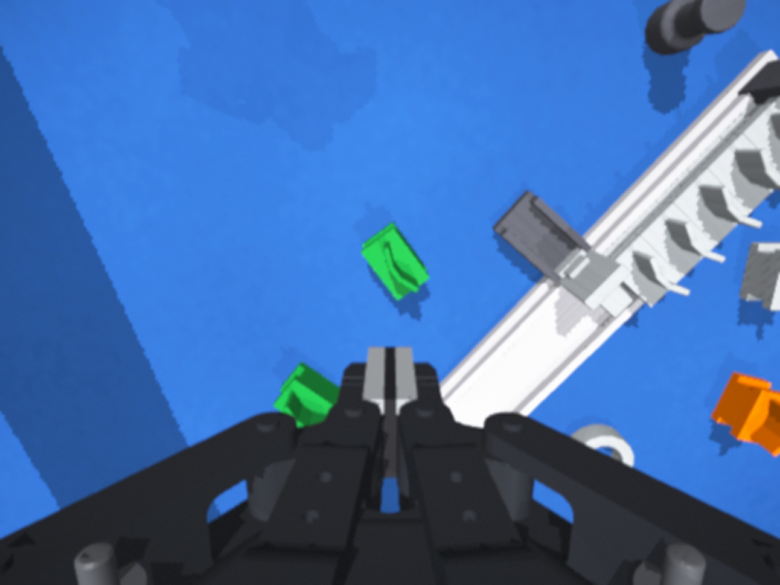

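View pics/scene11b.png

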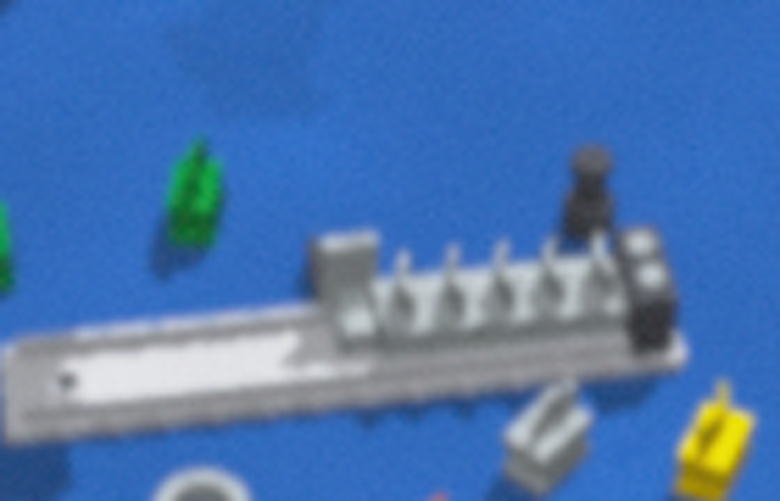

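View pics/side11b.png

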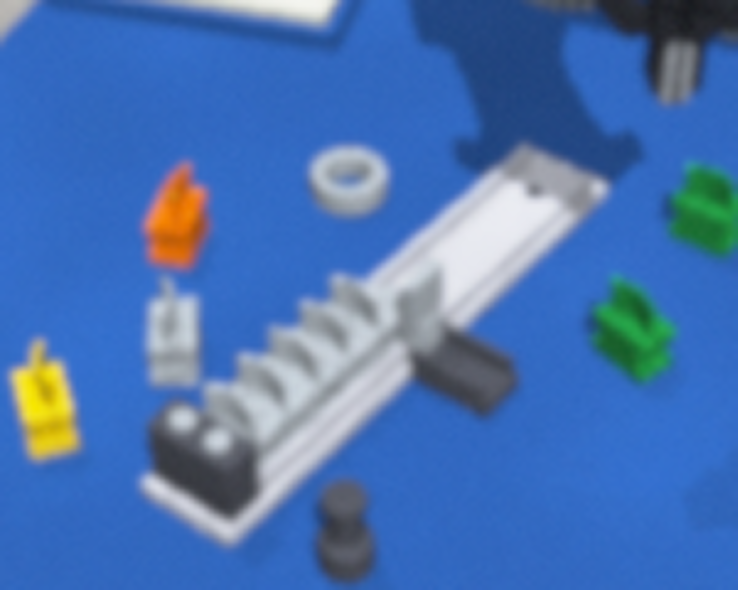

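```bash
python3 -m jog '[{"x":0.015,"y":0.02,"z":0.01,"ax":0,"ay":0,"az":-8},{"x":0.02,"y":0.02,"z":0,"ax":0,"ay":0,"az":-8},{"x":0.02,"y":0.02,"z":0,"ax":0,"ay":0,"az":-8},{"x":0.02,"y":0.02,"z":0,"ax":0,"ay":0,"az":-8},{"x":0.02,"y":0.02,"z":0,"ax":0,"ay":0,"az":-8},{"x":0,"y":0,"z":0,"ax":0,"ay":0,"az":0},{"x":0,"y":0,"z":0,"ax":0,"ay":0,"az":0},{"x":0,"y":0,"z":0,"ax":0,"ay":0,"az":0}]'; python3 - <<'E'
from st import *
st()
d=arm.read_camera('wrist'); np.savez('w12.npz',**d)
cv2.imwrite('pics/w12b.png',cv2.resize(d['img'],None,fx=1.52,fy=1.52,interpolation=cv2.INTER_CUBIC))
E
```

```text
t: 15.85
eef_pos: [0.5341, 0.0637, 0.2156]
tcp_rot: [0.197, 1.552, -0.228]
contact_force: [-0.7, 0.3, 0.9]
gripper_width: -0.003
t 15.85 eef [0.5341 0.0637 0.2156] rail [ 51.1  65.4 215.6] rotfix deg [ 1.16  0.3  -0.44] F [-0.7  0.3  0.9] Frail [0.1 0.7 0.9] w -0.003
```

View pics/w12b.png

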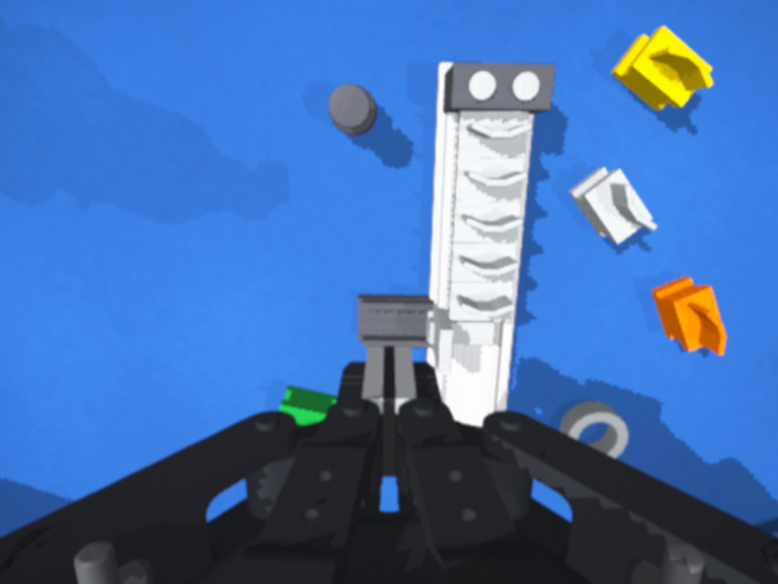

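```bash
python3 -m jog '[{"x":0,"y":0,"z":0.02,"ax":0,"ay":0,"az":0},{"x":0,"y":0,"z":0,"ax":0,"ay":0,"az":0},{"x":0,"y":0,"z":0,"ax":0,"ay":0,"az":0},{"x":0,"y":0,"z":0,"ax":0,"ay":0,"az":0}]'; python3 - <<'E'
from workcell import arm
print(arm.finish_job())
E
```

```text
t: 16.3
eef_pos: [0.5314, 0.0608, 0.2356]
tcp_rot: [0.197, 1.554, -0.229]
contact_force: [-0.1, 0.0, -0.4]
gripper_width: -0.004
the job is handed in; nothing more can be done
None
```

I pushed the five blades from the tail with the shut fingertips until the row stopped dead against the end stop. I then pushed the keeper's tab to its hard limit, backed off, and handed the job in at t ≈ 16.3 s.

**Row:** The push took about 3–4 N while sliding. At the end the row took about 17 N and moved only about 0.3 mm. The last wrist picture shows the front blade right against the stop face with no gap.

**Keeper:** The tab stopped dead at about 11 N, roughly 32 mm out along the rail's +y from the centre of the row (30 mm nominal when fully in). The pictures show the tongue across the rail just behind the last blade. The row looked the same in the scene and side pictures before and after the keeper went in.

**Bystanders and robot:** The ring, plug gauge, spare blade and coloured look-alikes look unmoved in the pictures. The gear disc, caliper and jar were not in those close-ups, but the arm never went near them. The robot finished about 0.24 m up with the contact force back to about zero.

**Checks that disagreed or went off plan:**
- **Rail fit:** It was off by about 2 mm along and across the rail, against the blades and tongue as measured. I steered by the pictures and the contact force.
- **Settling:** After its first fast descent the arm drifted by up to 16 mm, in free air. I moved in smaller steps after that.

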